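Set the tube heater's dial to its marker and start it

TASK

Get the tube heater going. Without gripping or lifting anything, use closed fingertips to push the bar of the black dial round until the dial's white index line meets the red set marker on the scale, then press the green start button down and take the hand away. Do not start the heater before the dial is set, keep the red marker where it is on the scale, and leave the bottle, the timer and the pen where they are.

Things in the scene. Friction and masses are not known exactly. Their poses are not given: they have to be found in the camera images.
- heater: White tube heater, 235 x 205 mm, fixed to the bench. Origin on its underside; x points from front to back, y to its left. Front deck flat, 62 mm high, x -125 to 15 mm, with the dial's axis at x -55, y 27 and the start button at x -55, y -68. Rear housing x 15 to 110 mm, 88 mm high, with an aluminium tube block (top 94 mm, tube caps up to 102 mm).
- dial (a joint): Angle of the black dial in rad: 0 at the cold end, grows clockwise seen from above, stop at 4.5. At q its index line points at 2.25 - q rad from the heater's +x (anticlockwise positive). Line and red marker meet when this equals set_marker. Friction 0.08 N m, no spring: stays where left. Starts between 0.15 and 0.7.
- dial_axis (a point): On the dial's vertical axis, at the top of its round skirt (85 mm across), 69 mm above the bench; turns with the dial: x along the bar to the index end, z up. The bar runs across the axis: 74 mm long (37 each way), 14 mm wide, top 22 mm above this point. Hub at its foot: radius 22 mm, up to 7 mm above this point. Push a side of the bar near an end to turn it.
- dial_index (a point): Outer end of the white index line, at the rim of the dial's skirt, 44 mm from the axis, 66 mm above the bench.
- set_marker (a joint): Angle of the red set marker on the scale in rad, counted like dial. Somewhere between 1.5 and 3.2, so the dial always has to go clockwise. A stiff slide (about 0.12 N m) that must not be shifted.
- marker_tip (a point): Point of the red set marker, 44 mm from the dial's axis, 66 mm above the bench: where the outer end of the white index line has to come. The marker is a red tab 8 mm wide on the scale plate, from 45 to 66 mm from the axis, its top 68 mm above the bench.
- start_button (a joint): Travel of the green start button in m: 0 up, 0.005 fully down, which takes about 5 N; a spring brings it back. Beyond 0.0035 the heater starts.
- start_button_top (a point): Centre of the top of the green start button, 26 mm across, 77 mm above the bench when up; its steel bezel is 42 mm across and 68 mm high.
- brown_bottle: Small brown bottle with a red cap, 44 mm across, 90 mm high, standing loose left of the heater. Origin: centre of its underside.
- timer: Lime-green and white lab timer, 66 x 53 mm, 63 mm high, standing loose right of the heater. Origin: centre of its underside.
- pen: White ballpoint pen, 145 mm long, 10 mm thick, lying loose in front of the heater. Origin: centre of its underside.
Not all that is in view belongs to the job. What is meant by the brown_bottle is not blue, purple or yellow, and is the smaller of those in its own colour.

How it is judged:
On the way, in this order (a step that is already met when the one before it is completed fails the run):
1. the dial's index line stands at the red marker, at rest (horizontal distance between dial_index and marker_tip below 0.0033 m and velocity of joint dial between -0.1 and 0.1 rad/s), for 0.3 s.
2. the green start button is pressed down (value of joint start_button above 0.0035 m), for 0.1 s.
At the end, for the whole second after the job is handed in: The index line's outer end is within 3.3 mm (4 degrees) of the red marker's tip, dial at rest; the start button was pressed after that and is up again; the red marker is within 3 mm, and bottle (upright), timer and pen within 20 mm of where they stood (horizontal distance between dial_index and marker_tip below 0.0033 m and velocity of joint dial between -0.05 and 0.05 rad/s and value of joint start_button below 0.001 m and distance of marker_tip from where it was at the start of the episode below 0.003 m and distance of each of brown_bottle, timer, pen from where it was at the start of the episode below 0.02 m and angle between brown_bottle's own z axis and vertical below 0.2 rad); the robot touches nothing.
It fails at once if the heater is started while the dial is off the marker (value of joint start_button above 0.0035 m and horizontal distance between dial_index and marker_tip above 0.0033 m).
It fails at once if the dial's bar is taken between the fingers (y of the grasp point in the frame of dial_axis between -0.005 and 0.005 m and x of the grasp point in the frame of dial_axis between -0.042 and 0.042 m and z of the grasp point in the frame of dial_axis below 0.035 m).
It fails at once if the red marker is shifted on the scale (distance of marker_tip from where it was at the start of the episode above 0.004 m).
It fails at once if the bottle, timer or pen is lifted, knocked over or pushed away (height (world z) of any of brown_bottle, timer, pen above 0.015 m or angle between brown_bottle's own z axis and vertical above 0.5 rad or distance of any of brown_bottle, timer, pen from where it was at the start of the episode above 0.03 m).
It also fails if it takes over 51 s, if anything falls off the work surface, if the arm or the gripper's body presses on something with over 40 N, if the wrist force passes 120 N, or if a joint passes its speed limit or range.

ROBOT

A 6-joint arm with a two-finger parallel gripper is mounted at the origin on a cart in front of the work surface, level with it; the furniture and walls round the work are solid. World frame = base frame: x ahead of the robot, y to its left, z up, the work surface at z = 0. Lengths are in m, angles in rad, forces in N, time in s.
With the tool pointing down it reaches from about 0.425 to 0.95 m from the base axis. Payload 14.7 kg.
Tool frame: the origin (TCP) lies midway between the tips of the shut fingers; the grasp point (between the pads) lies 19 mm behind it; z points along the fingers, y is the line along which they close (so a half turn about z gives the same grasp; the last joint's range is limited). The gripper opens to 85 mm and grips with 20 to 120 N. Pads are 22 mm wide; open, the fingers measure 114 mm over their backs; the gripper's body (76 mm by 85 mm) begins 54 mm behind the grasp point. The pads swing forward as they close: fully open they stand 13 mm farther back than shut.
Start: joints at [1.082, 0.48, 1.596, -0, 1.065, -0.047], TCP at [0.278, 0.588, 0.231] pointing down, gripper open.
Joint ranges: [-2.75, 2.75], [-0.82, 2.05], [0.23, 2.67], [-1.56, 4.7], [0.09, 2.69], [-2.92, 2.92]. Speed limits (rad/s): [1.89, 1.89, 2.39, 3.01, 3.01, 3.01].

INTERFACE

Orientations are given as [roll, pitch, yaw] about the fixed x, y, z axes, in that order (R = Rz(yaw) Ry(pitch) Rx(roll)).
In Python, from bench import readout, vision, finish_job, nets gives the robot as it stands.
- The arm moves only by the tool step_arm, never from a script. Its argument "rows" is a list of rows, each a list of 6 numbers: the shift along the tool's x, y, z in cm, then the turn, a rotation vector about the tool's x, y, z in degrees. In form: [[tx, ty, tz, ax, ay, az], ...]. A call has 1 to 5 rows; each row is the pose to reach, as a shift and turn from the pose commanded when the call began, along the tool's axes at that moment; what a row does not reach only later rows make up. A row lasts 1/8 s, in which the tool goes at most 62.5 mm and 10.7 degrees, less where a joint would pass 70% of its speed; a pose out of reach is approached as far as the arm can. A call with a gripper value outside its range is refused whole. "claw" is the opening in per cent of the stroke, from 0 (shut) to 100 (fully open), set as the call begins (left out, the last holds). The fingers move at their own pace and stop on an object; "force" is the grip in N (left out, the last holds). Time passes only in rows, so rows that repeat a pose let the fingers close. It gives the time, the measured TCP pose, the force, the opening and the grip force at its end, in the units of the state.
- readout.sense(): the state, without advancing time (a new reading comes with each control period).
- vision.grab_frame(name): name is "scene" or "top" or "wrist"; returns the picture (480x640x3 uint8, red, green, blue); there is no depth.
- vision.camera_info(name): a dict with "fx", "fy", "cx", "cy" (pixels), "R" (3x3) and "t" (3): a world point X has camera coordinates R X + t; the wrist camera has in their place "mount" (4x4, takes a point from camera to tool coordinates, whose origin is the TCP and whose axes are the flange's). Camera axes: x right, y down, z forward; pixel columns grow to the right and rows downward; lengths in m; the calibration is good to about 2 mm. A picture is of the moment at which its call begins: read the wrist's pose just before it. camera_info takes no time and is no camera call.
- finish_job(): hands the job in; it is judged then, once.
Trained networks look in the newest picture that a camera, given by its name, has taken for a name from the list of things; names that differ only in an ending like _2 or _b are one class to them, and where a whole thing is asked for, a point or a joint stands for the part that bears it (a point fixed in the world has none). Each returns a list of dicts, best first, with "conf" (0 to 1); they miss things now and then, are a little off and sometimes report something else, mostly with a low value. They report only what shows in the picture. A call takes as long as a camera call. They do not tell look-alikes from the thing itself.
- nets.outline_of(camera, query): "pixels" (480x640 bool, what is visible of it) and "pixel" ([column, row] in pixels, amid what is visible of it).
The state is a dict: "time": time; "joint_positions": joint angles; "qvel": joint speeds; "joint_torque": joint torques, N m; "tcp_pos": TCP position; "eef_rot": TCP orientation; "ft_force": force on the tool from outside, world axes, zero at the start; "moment": the same for the moment, N m; "finger_gap": finger opening in m; "grasp_force": force on a finger pad.
Only numpy, scipy, OpenCV 4.12 (cv2) and the standard library are available. Lean on these libraries where they do the work, as an engineer would, in place of code of your own. Each camera call takes 0.05 s, during which the arm holds its last target. There are 200 camera calls.

## Working session

There is one attempt and no reset: what is moved stays moved. The work goes in short steps, Python scripts to look and compute and a tool call to move; the robot and the scene stay as the last step left them, time stands still between calls to the robot, and variables do not carry over. Pictures are saved under pics/ and viewed, at most 10 in all, crops included, and the job is handed in when it is done.

Besides the shell and the picture viewer there is one more tool, called after "Emit:" by a JSON object that holds its "op" and its "data". step_arm: Moves the arm, as the interface text tells. Its arguments: {"type":"object","properties":{"rows":{"type":"array","items":{"type":"array","items":{"type":"number"}}},"claw":{"type":"number"},"force":{"type":"number"}},"required":["rows"]}

```bash
mkdir -p pics; ls; python3 - <<'E'
from bench import readout, vision, nets
import cv2, numpy as np
s=readout.sense(); print(s['time'],s['tcp_pos'],s['eef_rot'],s['finger_gap'])
for c in ['top','scene']:
    im=vision.grab_frame(c); cv2.imwrite(f'pics/{c}0.png',im[...,::-1]); 
    i=vision.camera_info(c); print(c,i['fx'],i['fy'],i['cx'],i['cy'],np.round(i['R'],3).tolist(),np.round(i['t'],3))
print(vision.camera_info('wrist'))
E
```

```text
pics
0.0 [0.27771151 0.58722144 0.2306695 ] [-3.14037094e+00 -6.14657047e-05  2.69976974e+00] 0.08513251382380486
top 621.8946130083265 621.8946130083265 329.1895533083732 237.85631789887879 [[0.007, -1.0, -0.015], [-0.989, -0.005, -0.149], [0.149, 0.016, -0.989]] [-0.097  0.539  1.226]
scene 583.1790473670962 583.1790473670962 316.87591109243687 243.22646576098845 [[0.432, -0.902, -0.005], [-0.626, -0.295, -0.722], [0.65, 0.315, -0.692]] [-0.323  0.365  0.926]
{'fx': 341.49744063284317, 'fy': 341.49744063284317, 'cx': 319.5567122409938, 'cy': 238.20947347973993, 'mount': array([[ 2.60839963e-04, -9.54568145e-01, -2.97992598e-01,
         7.56857682e-02],
       [ 9.99999965e-01,  2.37423716e-04,  1.14777474e-04,
        -2.80899968e-04],
       [-3.88124106e-05, -2.97992618e-01,  9.54568174e-01,
        -1.44079412e-01],
       [ 0.00000000e+00,  0.00000000e+00,  0.00000000e+00,
         1.00000000e+00]])}
```

View pics/top0.png

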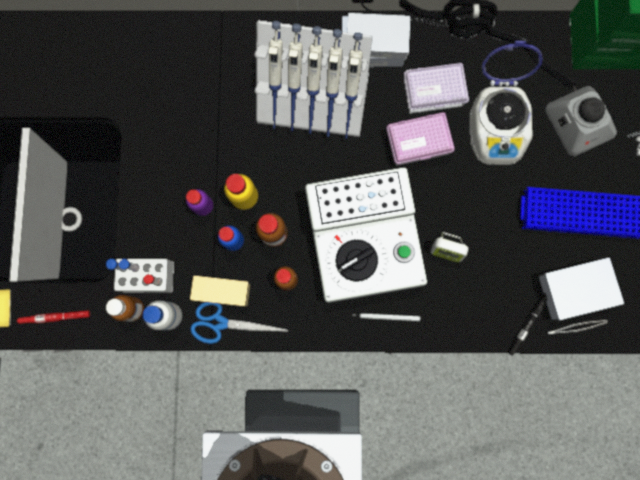

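View pics/scene0.png

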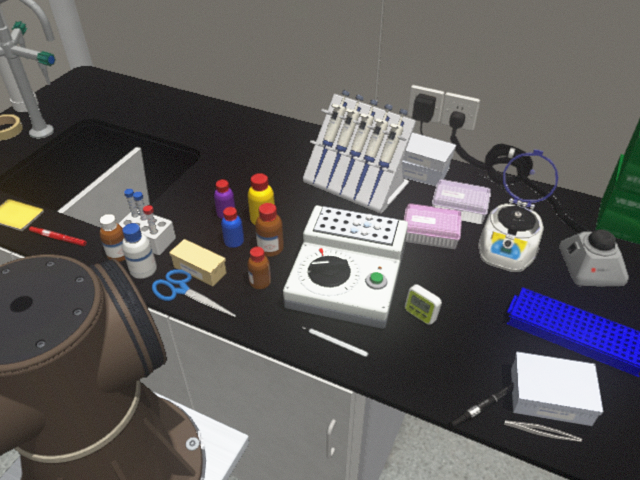

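The top view shows the heater with its dial near (357,260), the start button at (404,252), the red marker at about (337,239) and the white line pointing left and slightly down. The small brown bottle is at (286,278), the timer at (450,247) and the pen at (388,317). The scene view agrees.

```bash
cat > h.py <<'E'
import numpy as np, cv2
from scipy.spatial.transform import Rotation as Ro
from bench import readout, vision, nets
def cam(name):
    i=vision.camera_info(name); K=np.array([[i['fx'],0,i['cx']],[0,i['fy'],i['cy']],[0,0,1]])
    if name=='wrist':
        s=readout.sense(); T=np.eye(4); T[:3,:3]=Ro.from_euler('xyz',s['eef_rot']).as_matrix(); T[:3,3]=s['tcp_pos']
        W=np.linalg.inv(T@i['mount']); return K,W[:3,:3],W[:3,3]
    return K,np.array(i['R']),np.array(i['t'])
def w(c,px,z):
    K,R,t=c; d=R.T@np.linalg.inv(K)@[px[0],px[1],1]; o=-R.T@t
    return (o+d*(z-o[2])/d[2])[:2]
def pix(c,X):
    K,R,t=c; p=K@(R@np.array(X)+t); return p[:2]/p[2]
def totool(v):  # world vector -> tool axes, cm
    return Ro.from_euler('xyz',readout.sense()['eef_rot']).as_matrix().T@np.array(v)*100
E
python3 - <<'E'
from h import *
c=cam('top'); vision.grab_frame('top')
for q,z in [('dial',.08),('start_button',.077),('set_marker',.068),('heater',.06),('brown_bottle',.09),('timer',.06),('pen',.01)]:
    for o in nets.outline_of('top',q)[:3]:
        m=o['pixels']; ys,xs=np.nonzero(m); print(q,round(o['conf'],2),np.round(o['pixel']),m.sum(),np.round(w(c,(xs.mean(),ys.mean()),z),4))
E
```

```text
dial 0.74 [359. 262.] 1384 [ 0.4902 -0.1487]
start_button 0.67 [366. 233.] 12312 [ 0.5411 -0.1665]
start_button 0.61 [401. 251.] 149 [ 0.509  -0.2414]
set_marker 0.29 [405. 250.] 101 [ 0.5097 -0.2425]
heater 0.66 [364. 234.] 12245 [ 0.544  -0.1674]
brown_bottle 0.95 [270. 231.] 817 [0.5492 0.0184]
brown_bottle 0.91 [288. 278.] 413 [ 0.4535 -0.0113]
brown_bottle 0.91 [241. 193.] 878 [0.625  0.0806]
timer 0.56 [451. 251.] 562 [ 0.5141 -0.3342]
pen 0.75 [385. 312.] 201 [ 0.383  -0.2117]
```

Emit:
{"op": "step_arm", "data": {"rows": [[-23,-20.5,0,0,0,15],[-23,-20.5,0,0,0,15],[-23,-20.5,0,0,0,15],[-23,-20.5,0,0,0,15],[-23,-20.5,0,0,0,15]], "claw": 0}}

```text
time: 1.12
tcp_pos: [0.3987, 0.3021, 0.2315]
eef_rot: [3.141, 0.0, 2.438]
ft_force: [1.3, 0.3, -0.6]
finger_gap: 0.0
grasp_force: 0.0
```

Emit:
{"op": "step_arm", "data": {"rows": [[-36,-28.5,0,0,0,15],[-36,-28.5,0,0,0,15],[-36,-28.5,0,0,0,15],[-36,-28.5,0,0,0,15],[-36,-28.5,0,0,0,15]]}}

```text
time: 1.75
tcp_pos: [0.4598, -0.0045, 0.2317]
eef_rot: [3.141, 0.001, 2.176]
ft_force: [1.0, 1.1, 1.3]
finger_gap: 0.0001
grasp_force: 0.0
```

Emit:
{"op": "step_arm", "data": {"rows": [[-13.6,-5.8,6,0,0,0],[-13.6,-5.8,6,0,0,0],[-13.6,-5.8,6,0,0,0],[-13.6,-5.8,6,0,0,0],[-13.6,-5.8,6,0,0,0]]}}

```text
time: 2.38
tcp_pos: [0.489, -0.147, 0.1714]
eef_rot: [-3.141, -0.0, 2.176]
ft_force: [0.5, -0.1, 0.5]
finger_gap: -0.0005
grasp_force: 0.0
```

```bash
python3 - <<'E'
from h import *
c=cam('wrist'); im=vision.grab_frame('wrist'); cv2.imwrite('pics/w0.png',im[...,::-1])
s=readout.sense(); print(s['time'],s['tcp_pos'],s['eef_rot'])
for q,z in [('dial',.075),('start_button',.077),('set_marker',.068)]:
    for o in nets.outline_of('wrist',q)[:3]:
        m=o['pixels']; ys,xs=np.nonzero(m); print(q,round(o['conf'],2),np.round([xs.mean(),ys.mean()],1),m.sum(),np.round(w(c,(xs.mean(),ys.mean()),z),4))
E
```

```text
2.425 [ 0.48914499 -0.14665118  0.17165137] [3.14139767e+00 7.12270285e-05 2.17659590e+00]
dial 0.93 [322. 237.] 9346 [ 0.4897 -0.1447]
start_button 0.84 [269.2 336.2] 220 [ 0.502  -0.2369]
set_marker 0.63 [397.8 232.9] 183 [ 0.5361 -0.1112]
```

View pics/w0.png

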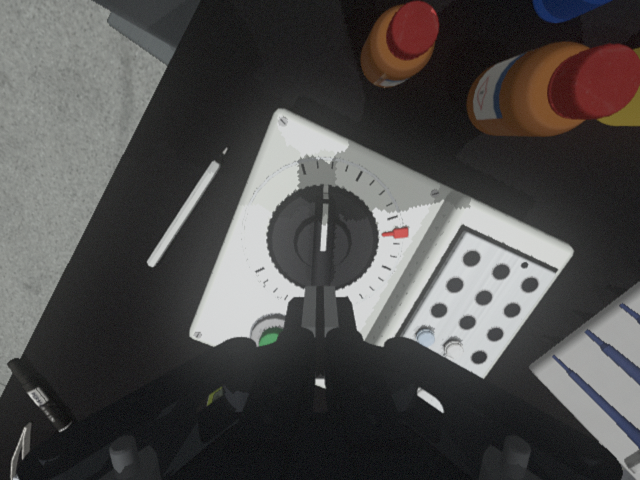

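The wrist view shows the dial centred near (323,237), its white index end near (325,186) and the red marker's tip at about (382,234). Next I rectify this to the heater's plane.

```bash
cat >> h.py <<'E'
def rect(c,im,ctr,z,half=.075,s=4000):  # top-down: rows = -x world, cols = -y world
    src=[];dst=[]
    for dx,dy in [(half,half),(half,-half),(-half,-half),(-half,half)]:
        src.append(pix(c,[ctr[0]+dx,ctr[1]+dy,z])); dst.append([(half-dy)*s,(half-dx)*s])
    H=cv2.getPerspectiveTransform(np.float32(src),np.float32(dst)); n=int(2*half*s)
    return cv2.warpPerspective(im,H,(n,n),flags=cv2.INTER_CUBIC)
E
python3 - <<'E'
from h import *
c=cam('wrist'); im=cv2.imread('pics/w0.png'); ctr=(.4897,-.147)
r=rect(c,im,ctr,.068); cv2.imwrite('pics/r0.png',r)
hsv=cv2.cvtColor(r,cv2.COLOR_BGR2HSV); red=((hsv[...,0]<8)|(hsv[...,0]>172))&(hsv[...,1]>140)&(hsv[...,2]>100)
ys,xs=np.nonzero(red); print('red',xs.mean(),ys.mean(),len(xs),xs.min(),xs.max(),ys.min(),ys.max())
E
```

```text
red 154.47942905121747 112.21074727120067 1191 129 186 85 149
```

View pics/r0.png

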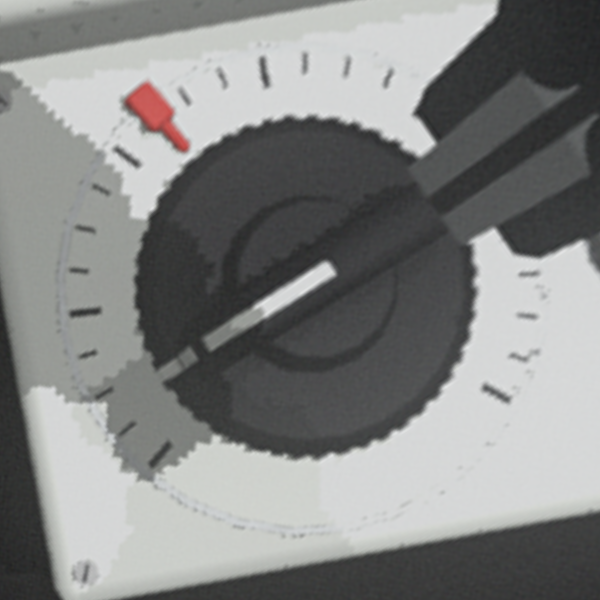

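Emit:
{"op": "step_arm", "data": {"rows": [[2.8,-2.4,0,0,0,2.5],[2.8,-2.4,4,0,0,2.5],[2.8,-2.4,8,0,0,2.5],[2.8,-2.4,9.1,0,0,2.5],[2.8,-2.4,9.1,0,0,2.5]]}}

```text
time: 3.2
tcp_pos: [0.4535, -0.1376, 0.0804]
eef_rot: [-3.141, -0.001, 2.133]
ft_force: [-0.1, 1.1, 0.1]
finger_gap: 0.0001
grasp_force: 0.0
```

```bash
python3 - <<'E'
from h import *
s=readout.sense();print(s['time'],s['tcp_pos'],s['eef_rot'],s['ft_force'])
im=vision.grab_frame('wrist'); cv2.imwrite('pics/w1.png',im[...,::-1])
E
```

```text
3.2 [ 0.45354762 -0.13762302  0.08044109] [-3.14110611e+00 -6.47416543e-04  2.13311402e+00] [-0.07464728  1.05628251  0.11065563]
```

View pics/w1.png

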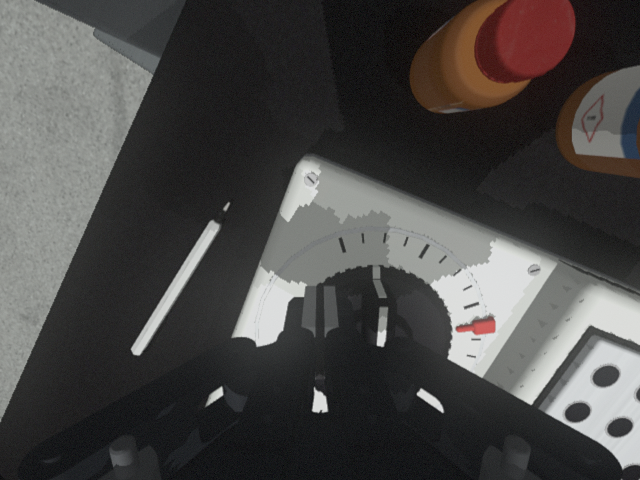

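Fingertips are down at (320,300), beside the bar and clear of everything else. The index line is at (377,270) and the marker at (475,327). I push along the arc.

Emit:
{"op": "step_arm", "data": {"rows": [[0,0.6,0,0,0,0],[0.28,1.04,0,0,0,8],[0.49,1.51,0,0,0,16],[0.64,2.01,0,0,0,24],[0.71,2.52,0,0,0,32]]}}

```text
time: 3.88
tcp_pos: [0.4718, -0.1185, 0.0814]
eef_rot: [3.14, 0.001, 1.57]
ft_force: [-2.8, -2.7, 1.0]
finger_gap: -0.0
grasp_force: 1.5
```

Emit:
{"op": "step_arm", "data": {"rows": [[0.28,0.44,0,0,0,8],[0.49,0.91,0,0,0,16],[0.64,1.41,0,0,0,24],[0.71,1.92,0,0,0,32],[0.71,1.92,0,0,0,32]]}}

```text
time: 4.5
tcp_pos: [0.4911, -0.1113, 0.0812]
eef_rot: [3.14, -0.0, 1.016]
ft_force: [0.2, -0.1, 0.3]
finger_gap: -0.0001
grasp_force: 0.3
```

```bash
python3 - <<'E'
from h import *
s=readout.sense();print(s['time'],s['tcp_pos'],s['eef_rot'],s['ft_force'])
C=np.array([.493,-.148]);d=s['tcp_pos'][:2]-C;y=s['eef_rot'][2]
u=np.array([np.cos(y),np.sin(y)]);print(d@u,d@[-u[1],u[0]])
c=cam('wrist');im=vision.grab_frame('wrist'); b=im[...,::-1]; A=rect(c,b,C,.068); cv2.imwrite('pics/w2.png',np.hstack([cv2.resize(b,(480,360)),cv2.resize(A,(320,360))]))
E
```

```text
4.5 [ 0.49113978 -0.11130485  0.08122447] [ 3.14008850e+00 -4.31029444e-04  1.01641908e+00] [ 0.21706618 -0.10271259  0.29921314]
0.03022001709414429 0.020898450016293757
```

View pics/w2.png

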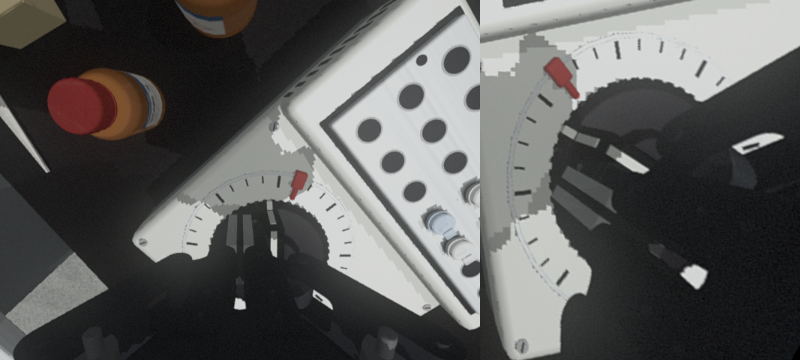

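The index line is near angle 1.04 rad against 0.713 for the marker, so about 18.7° remain. I continue slowly, then back off and measure.

Emit:
{"op": "step_arm", "data": {"rows": [[0.14,0.22,0,0,0,4],[0.26,0.44,0,0,0,8],[0.37,0.67,0,0,0,12],[0.44,0.85,0,0,0,15],[0.48,0.97,0,0,0,17]]}}

```text
time: 5.18
tcp_pos: [0.5013, -0.1123, 0.0807]
eef_rot: [3.141, -0.0, 0.72]
ft_force: [-0.3, 3.1, 2.6]
finger_gap: -0.0002
grasp_force: 2.1
```

Emit:
{"op": "step_arm", "data": {"rows": [[0,-1.5,0,0,0,0],[0,-1.5,-4,0,0,0],[-1,-3,-9,0,0,0],[-1,-3,-9,0,0,0],[-1,-3,-9,0,0,0]]}}

```text
time: 5.8
tcp_pos: [0.4733, -0.096, 0.1702]
eef_rot: [3.141, -0.0, 0.72]
ft_force: [-0.2, 0.0, 0.0]
finger_gap: 0.0002
grasp_force: 0.0
```

```bash
python3 - <<'E'
from h import *
s=readout.sense();print(s['time'],s['tcp_pos'],s['eef_rot'],s['ft_force'])
C=np.array([.493,-.148])
c=cam('wrist');im=vision.grab_frame('wrist'); A=rect(c,im[...,::-1],C,.068); cv2.imwrite('pics/r3.png',A)
hsv=cv2.cvtColor(A,cv2.COLOR_BGR2HSV); red=((hsv[...,0]<8)|(hsv[...,0]>172))&(hsv[...,1]>140)&(hsv[...,2]>80)
ys,xs=np.nonzero(red); print('red',xs.mean(),ys.mean(),len(xs),xs.max(),ys.max())
E
```

```text
5.8 [ 0.47331273 -0.09600968  0.17016042] [ 3.14127332e+00 -1.77061492e-04  7.20136088e-01] [-0.23972541  0.02198309  0.04598571]
red 175.28787878787878 151.28787878787878 66 183 161
```

View pics/r3.png

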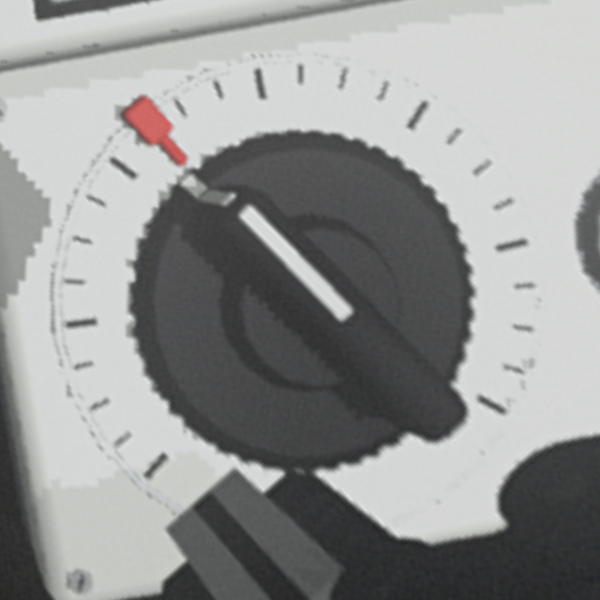

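The rectified view shows the index end at about (186,180), the marker's tip at (184,163) and the skirt centred at (302,301). The index still lags by about 3–4°, so I'll fit it more accurately.

```bash
cat >> h.py <<'E'
def angles(A):
    hsv=cv2.cvtColor(A,cv2.COLOR_BGR2HSV); red=((hsv[...,0]<10)|(hsv[...,0]>170))&(hsv[...,1]>90)&(hsv[...,2]>60)
    g=A.max(2); n=A.shape[0]; yy,xx=np.mgrid[:n,:n]
    # skirt circle: dark pixels' edge with least-squares fit
    _,th=cv2.threshold(cv2.GaussianBlur(g,(5,5),0),110,255,cv2.THRESH_BINARY_INV)
    cs,_=cv2.findContours(th,cv2.RETR_EXTERNAL,cv2.CHAIN_APPROX_NONE); p=np.vstack(cs)[:,0].astype(float)
    c=np.array([302.,301.])
    for k in range(20):
        d=np.linalg.norm(p-c,axis=1); q=p[abs(d-170)<(12 if k<10 else 5)]
        v=q-c; c=c+2*np.mean((np.linalg.norm(v,axis=1)-170)[:,None]*v/np.linalg.norm(v,axis=1)[:,None],axis=0)
    r=np.hypot(xx-c[0],yy-c[1]); out={'c':c,'n':len(q)}
    def fit(m): 
        pts=np.argwhere(m)[:,::-1].astype(np.float32); vx,vy,x0,y0=cv2.fitLine(pts,cv2.DIST_HUBER,0,.01,.01).ravel()
        if vx>0: vx,vy=-vx,-vy
        return round(float(np.arctan2(-vx,-vy)),4),len(pts),(round(float(x0)),round(float(y0))),round(float(np.arctan2(c[0]-x0,c[1]-y0)),4)
    out['red']=fit(red&(r>165)&(r<280)); out['line']=fit((g>150)&~red&(r<130)&(r>0)); out['rim']=fit((g>100)&~red&(r<166)&(r>142))
    return out
E
python3 -c "
from h import *
print(angles(cv2.imread('pics/r3.png')))"
```

```text
{'c': array([301.36806901, 300.71869358]), 'n': 944, 'red': (0.7129, 1648, (156, 131), 0.7077), 'line': (0.7736, 2511, (294, 261), 0.1817), 'rim': (0.6298, 385, (197, 189), 0.7503)}
```

Emit:
{"op": "step_arm", "data": {"rows": [[1,1.5,5,0,0,0],[1,1.5,9,0,0,0],[1,2.5,9,0,0,0],[1.05,3,9,0,0,2],[1.11,3.16,9,0,0,3]]}}

```text
time: 6.48
tcp_pos: [0.5036, -0.1133, 0.0814]
eef_rot: [3.141, -0.001, 0.664]
ft_force: [-1.8, 2.0, 0.5]
finger_gap: 0.0002
grasp_force: 1.1
```

Emit:
{"op": "step_arm", "data": {"rows": [[0,0,0,0,0,0],[0,0,0,0,0,0]]}}

```text
time: 6.72
tcp_pos: [0.5033, -0.113, 0.081]
eef_rot: [3.14, -0.001, 0.667]
ft_force: [0.2, -0.9, -0.9]
finger_gap: -0.0001
grasp_force: 0.0
```

Emit:
{"op": "step_arm", "data": {"rows": [[0,-1.5,0,0,0,0],[0,-1.5,-4,0,0,0],[-1,-3,-9,0,0,0],[-1,-3,-9,0,0,0],[-1,-3,-9,0,0,0]]}}

```text
time: 7.35
tcp_pos: [0.4761, -0.095, 0.1702]
eef_rot: [3.141, -0.0, 0.667]
ft_force: [0.6, -0.6, -0.7]
finger_gap: -0.0003
grasp_force: 0.0
```

```bash
python3 - <<'E'
from h import *
s=readout.sense();print(s['time'],s['tcp_pos'],s['eef_rot'],s['ft_force'])
C=np.array([.493,-.148])
c=cam('wrist');im=vision.grab_frame('wrist'); A=rect(c,im[...,::-1],C,.068); cv2.imwrite('pics/r4.png',A);print(angles(A))
E
```

```text
7.35 [ 0.47610897 -0.09497037  0.17020498] [ 3.14130838e+00 -2.34481376e-04  6.66888912e-01] [ 0.6277824  -0.61752278 -0.67821991]
{'c': array([301.35714939, 300.54881728]), 'n': 947, 'red': (0.7069, 1649, (156, 130), 0.7073), 'line': (0.7048, 2538, (297, 259), 0.1009), 'rim': (0.9917, 390, (205, 180), 0.6776)}
```

View pics/r4.png

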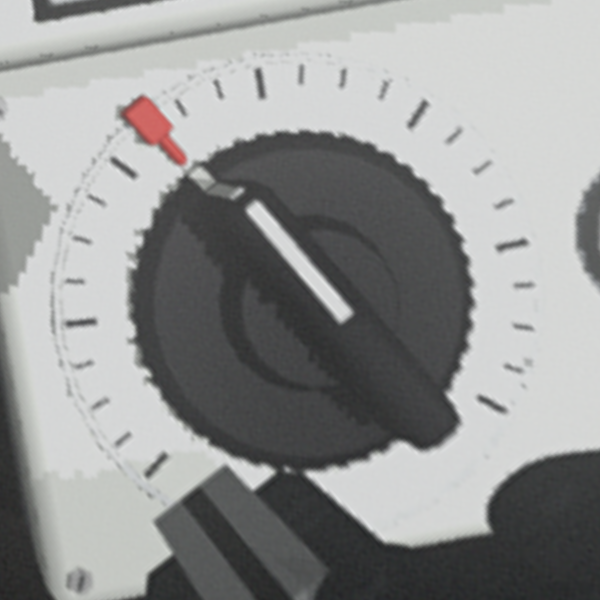

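The index line now stands at the marker: its direction is 0.705 against 0.707 rad, and the rim end is at (195,170) beside the tip at (184,163). Next I move over the button.

Emit:
{"op": "step_arm", "data": {"rows": [[-6.5,13.6,0,0,0,0],[-6.5,13.6,0,0,0,0],[-6.5,13.6,3,0,0,0],[-6.5,13.6,7.5,0,0,0],[-6.5,13.6,7.5,0,0,0]]}}

```text
time: 8.02
tcp_pos: [0.5067, -0.2413, 0.0915]
eef_rot: [-3.134, 0.003, 0.666]
ft_force: [-0.2, -0.5, -1.1]
finger_gap: 0.0
grasp_force: 0.0
```

```bash
python3 - <<'E'
from h import *
s=readout.sense();print(s['time'],s['tcp_pos'],s['eef_rot'],s['ft_force'])
out=[]
c=cam('wrist');im=vision.grab_frame('wrist')[...,::-1]
ct=cam('top');it=vision.grab_frame('top')[...,::-1]
a=np.ascontiguousarray(im); t=rect(ct,it,(.505,-.22),.077,.06,4000)
B=[.509,-.242]
p=((.06-(B[1]+.22))*4000,(.06-(B[0]-.505))*4000); cv2.circle(t,tuple(int(v) for v in p),52,(255,0,255),1)
cv2.imwrite('pics/b5.png',np.hstack([cv2.resize(a,(440,330)),cv2.resize(t,(330,330))]))
E
```

```text
8.025 [ 0.50669722 -0.24128372  0.09147044] [-3.13424228  0.00314122  0.66586455] [-0.2164362  -0.4728641  -1.07309603]
```

View pics/b5.png

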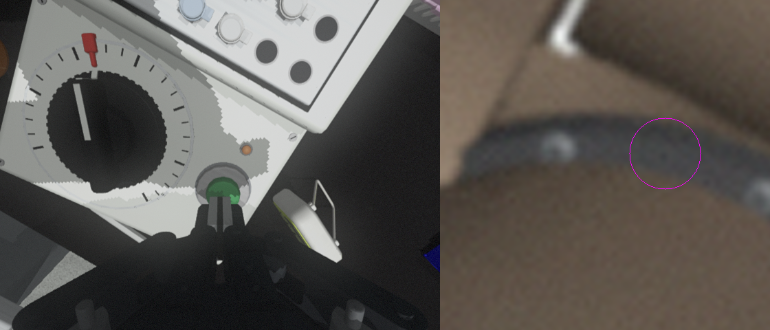

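The wrist view shows the fingertips right over the green button at (225,190), and the index meets the marker at (93,68). I settle, then press.

Emit:
{"op": "step_arm", "data": {"rows": [[0,0,0,0,0,0],[0,0,0,0,0,0]]}}

```text
time: 8.38
tcp_pos: [0.5103, -0.2426, 0.0966]
eef_rot: [3.14, -0.001, 0.667]
ft_force: [-0.3, -0.1, -0.4]
finger_gap: -0.0002
grasp_force: 0.0
```

Emit:
{"op": "step_arm", "data": {"rows": [[0,0,1.2,0,0,0],[0,0,2.0,0,0,0],[0,0,2.5,0,0,0],[0,0,2.5,0,0,0],[0,0,2.5,0,0,0]]}}

```text
time: 9.0
tcp_pos: [0.5096, -0.2426, 0.0715]
eef_rot: [3.141, -0.0, 0.667]
ft_force: [-7.1, 4.5, 35.7]
finger_gap: 0.0001
grasp_force: 17.3
```

Emit:
{"op": "step_arm", "data": {"rows": [[0,0,-2,0,0,0],[0,0,-6,0,0,0],[0,0,-12,0,0,0],[-6,0,-12,0,0,0],[-6,0,-12,0,0,0]]}}

```text
time: 9.62
tcp_pos: [0.4601, -0.2811, 0.1905]
eef_rot: [-3.142, 0.001, 0.664]
ft_force: [0.4, 0.5, -0.9]
finger_gap: -0.0001
grasp_force: 0.0
```

```bash
python3 - <<'E'
from h import *
s=readout.sense();print(s['time'],s['tcp_pos'],s['ft_force'])
C=np.array([.493,-.148])
c=cam('wrist');im=vision.grab_frame('wrist')[...,::-1]; A=rect(c,im,C,.068);cv2.imwrite('pics/r6.png',np.hstack([cv2.resize(im,(400,300)),cv2.resize(A,(400,400))[:300]]));print(angles(A))
E
```

```text
9.625 [ 0.46006015 -0.28110243  0.19054812] [ 0.42860634  0.45025524 -0.86177089]
{'c': array([304.1930324, 301.8469761]), 'n': 1032, 'red': (0.7366, 426, (176, 151), 0.7051), 'line': (0.7067, 1047, (229, 267), 1.1308), 'rim': (0.182, 429, (181, 209), 0.9245)}
```

View pics/r6.png

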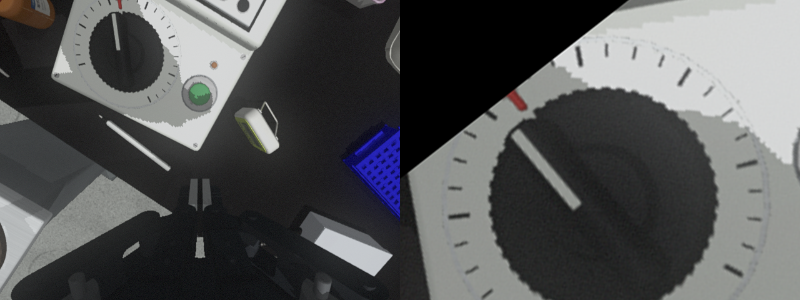

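The picture shows the dial line at 0.707 rad still on the marker, which measures 0.705. The button is up at (200,93), the pen and timer are undisturbed, and the arm is clear, so I hand it in.

```bash
python3 -c "
from bench import finish_job
print(finish_job())"
```

```text
the job is handed in; nothing more can be done
None
```

The job is handed in after about 10 s of the 51 s: the dial line measured 0.707 rad against 0.705 for the red marker, the start button was pressed with 36 N to its end and is up again, and the arm is clear; the judge's verdict was not shown.

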